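# Find the balance point of a jammed extruder barrel

### The arm

A 6-joint arm with a two-finger parallel gripper is mounted at the origin on the work surface. World frame = base frame: x ahead of the robot, y to its left, z up, the work surface at z = 0. Lengths are in mm, angles in rad, forces in N, time in s.
With the tool pointing down it reaches from about 250 to 800 mm from the base axis. Payload 8.5 kg.
Tool frame: the origin (TCP) lies on the mounting face of the last link; the fingertips stand 173 mm ahead of it and the grasp point (between the pads) lies 155 mm ahead of it (tcp_to_tips is the distance from the TCP to the fingertips, in mm); z points along the fingers, y is the line along which they close (so a half turn about z gives the same grasp; the last joint's range is limited). The gripper opens to 85 mm and grips with 20 to 120 N. Pads are 22 mm wide; open, the fingers measure 114 mm over their backs; the gripper's body (76 mm by 85 mm) begins 54 mm behind the grasp point. The pads swing forward as they close: fully open they stand 13 mm farther back than shut.
Start: joints at [-1.23, 0.238, -0.013, 1.319, 0, 1.571], TCP at [175.466, -494.782, 404.676] pointing down, gripper open.
Joint ranges: [-2.66, 2.66], [-1.03, 1.9], [-1.14, 1.46], [-1.82, 2.27], [-1.45, 1.34], [-3.14, 3.14]. Speed limits (rad/s): [2.22, 2.22, 2.79, 3.14, 3.14, 3.14].

### API

Orientations are given as a rotation vector (axis times angle).
In Python, from rig import sense, read_camera, get_calibration, hand_in, tcp_to_tips gives the robot as it stands. The module is installed in compiled form; this text tells all that it offers.
- The arm moves only by the tool send_rows, never from a script. Its argument "motion" is one flat list of numbers, 7 for each row, row after row: the shift along the world's x, y, z in units of 25 mm (1.0 is 25 mm), then the turn, a rotation vector about the world's x, y, z in rad, then the opening, from -1 (shut) to 1 (fully open). A call has 1 to 8 rows; each row is the pose to reach, as a shift and turn from the pose commanded when the call began; what a row does not reach only later rows make up. A row lasts 1/12 s, in which the tool goes at most 41.7 mm and 7.16 degrees, less where a joint would pass 70% of its speed; a pose out of reach is approached as far as the arm can. A call with a gripper value outside its range is refused whole. The fingers move at their own pace and stop on an object; "force" is the grip in N (left out, the last holds). Time passes only in rows, so rows that repeat a pose let the fingers close. It gives the time, the measured TCP pose, the force, the opening and the grip force at its end, in the units of the state.
- sense(): the state, without advancing time (a new reading comes with each control period).
- read_camera(name): name is "scene" or "top"; returns the picture (480x640x3 uint8, blue, green, red); there is no depth.
- get_calibration(name): a dict with "mtx" (3x3 intrinsics, pixels), "view" (4x4, takes a point from world to camera coordinates). Camera axes: x right, y up, looking along -z (the intrinsics and any distortion apply to the point x, -y, -z); pixel columns grow to the right and rows downward; lengths in mm; the calibration is good to about 2 mm. A picture is of the moment at which its call begins. get_calibration takes no time and is no camera call.
- hand_in(): hands the job in; it is judged then, once.
The state is a dict: "time_s": time; "joint_pos": joint angles; "dq": joint speeds; "tau": joint torques, N m; "position": TCP position; "tool_rot": TCP orientation; "contact_force": force on the tool from outside, world axes, zero at the start; "torque": the same for the moment, N m; "finger_gap": finger opening in mm; "gripper_force": force on a finger pad.
Only numpy, scipy, OpenCV 4.12 (cv2) and the standard library are available. Lean on these libraries where they do the work, as an engineer would, in place of code of your own. Each camera call takes 0.05 s, during which the arm holds its last target. There are 200 camera calls.

### The job

The feed screw has jammed somewhere inside the steel extruder barrel, so nobody knows where the barrel balances. Find its balance point by small trial lifts, lift the barrel level off the blue cradle without letting it tip, and set it down gently in the V of the single orange-topped post so that it stays there balanced and level by itself. Leave everything else on the bench alone.

Things in the scene. Friction and masses are not known exactly. Their poses are not given: they have to be found in the camera images.
- barrel: Loose steel barrel, lying level. Origin on its axis at mid-tube; y runs along the tube: 44 mm thick, y -140 to +140 mm. A heavy screw is stuck fast at an unknown place inside: total 0.55 to 0.75 kg; the balance point is on the axis anywhere from y -75 to +75. Grip the tube from above, across its 44 mm, at y -80 to +80. It must not tip over 11 degrees (a 10 mm trial lift with one end resting stays below 8).
- cradle: Fixed blue cradle where the barrel starts. Origin under its centre, on the table; y along the barrel. Base 70 x 284 x 10 mm; two V arms 40 mm wide and 14 mm thick along y, at y -122 and +122 mm, carry the barrel with its axis 65 mm above the table. Slopes rise at 30 degrees, so the barrel lifts straight up out of them.
- post: Fixed post: dark base 80 x 80 x 12 mm, 20 mm square column, orange V on top, 20 mm long (y) and 34 mm wide (x), lowest line 100 mm and rims 108 mm high. Origin under its centre, on the table. The barrel lies along its y, either way round. The V is narrower than the tube, so fingers pass beside it. The barrel stays level only if its balance point is over the V; else it tips off.
- post_seat (a point): The point on the post, 125 mm above the table and over the middle of the V, where the barrel's axis lies when seated (balance point of the barrel here).
- barrel_flange (a point): Centre of the barrel's flange end, on the axis at y +152 mm: aluminium flange 68 mm across and 12 mm thick (bolt heads 5 mm more). The other end is a brass cone, y -140 to -176 mm, narrowing to 14 mm.
- tape: Bystander: clear tape roll lying flat, 96 mm across, 45 mm high, origin under its centre.
- green_driver: Bystander: green-handled screwdriver, 180 mm, lying flat near the post.
- yellow_driver: Bystander: yellow-handled screwdriver, 200 mm, lying flat.
- wrench: Bystander: steel wrench, 200 mm, lying flat behind the cradle.
- spray: Bystander: standing spray can, 54 mm across, 170 mm high.
- controller: Bystander: black temperature controller box, about 80 x 86 x 42 mm, red digits.
- hopper: Bystander: blue printed hopper, about 150 mm wide and 135 mm high.
Mind the look-alikes: they are no part of the job. There is more than one size of the post; the one meant has the size given above.

How it is judged (in metres and radians):
On the way, in this order (a step that is already met when the one before it is completed fails the run):
1. the barrel is lifted clear of the cradle and hangs level (within 5 degrees) (angle between barrel's own y axis and vertical between 1.4838 and 1.6578 rad and contact force between barrel and cradle below 0.05 N and contact force between barrel and the fingers above 1 N and distance of barrel from where it was at the start of the episode above 0.004 m), for 0.3 s.
2. the barrel lies in the V of the post, level (contact force between barrel and post above 2 N and contact force between barrel and cradle below 0.1 N and angle between barrel's own y axis and vertical between 1.4838 and 1.6578 rad and z of barrel in the frame of post between 0.119 and 0.131 m), for 0.2 s.
At the end, for the whole second after the job is handed in: The barrel rests on the post's V alone: along the V within 8.5 degrees, its axis 125 mm above the table within 4 mm, level within 4 degrees, at rest and released, with none of its weight on the cradle (contact force between barrel and post above 2 N and contact force between barrel and cradle below 0.1 N and angle between barrel's own y axis and vertical between 1.5008 and 1.6408 rad and z of barrel in the frame of post between 0.121 and 0.129 m and horizontal distance between barrel and post_seat below 0.1 m and angle between the y axis of barrel and the y axis of post, either way round below 0.15 rad and linear speed of barrel below 0.01 m/s and angular speed of barrel below 0.05 rad/s and contact force between barrel and the fingers below 0.05 N); the robot touches nothing.
It fails at once if the barrel tips more than 11.5 degrees from level (not (angle between barrel's own y axis and vertical between 1.3708 and 1.7708 rad)).
It fails at once if the barrel is pressed or dropped onto the post with more than 30 N (contact force between barrel and post above 30 N).
It fails at once if a bystander is moved by more than 15 mm (distance of any of tape, green_driver, yellow_driver, wrench, spray, controller, hopper from where it was at the start of the episode above 0.015 m).
It also fails if it takes over 48 s, if anything falls off the work surface, if the arm or the gripper's body presses on something with over 40 N, if the wrist force passes 120 N, or if a joint passes its speed limit or range.

## Working session

There is one attempt and no reset: what is moved stays moved. The work goes in short steps, Python scripts to look and compute and a tool call to move; the robot and the scene stay as the last step left them, time stands still between calls to the robot, and variables do not carry over. Pictures are saved under pics/ and viewed, at most 10 in all, crops included, and the job is handed in when it is done.

Besides the shell and the picture viewer there is one more tool, called after "Request:" as a command line: name --argument value ..., lists and objects as JSON in quotes. send_rows: Moves the arm, as the interface text tells. Its arguments: {"type":"object","properties":{"motion":{"type":"array","items":{"type":"number"}},"force":{"type":"number"}},"required":["motion"]}

```bash
mkdir -p pics; python3 - <<'E'
from rig import *
import cv2
for n in("scene","top"):
    cv2.imwrite(f"pics/{n}0.png",read_camera(n)); c=get_calibration(n); print(n,c)
print(sense())
E
```

```text
scene {'mtx': array([[511.62438846,   0.        , 319.79831469],
       [  0.        , 511.62438846, 232.23309169],
       [  0.        ,   0.        ,   1.        ]]), 'view': array([[ 1.60673519e-01,  9.86943653e-01, -1.12359334e-02,
        -4.07160105e+01],
       [-6.28098972e-01,  1.11022022e-01,  7.70172573e-01,
         2.63344058e+02],
       [ 7.61364369e-01, -1.16689060e-01,  6.37736592e-01,
        -1.67192809e+03],
       [ 0.00000000e+00,  0.00000000e+00,  0.00000000e+00,
         1.00000000e+00]])}
top {'mtx': array([[618.53793705,   0.        , 318.4482056 ],
       [  0.        , 618.53793705, 235.6971796 ],
       [  0.        ,   0.        ,   1.        ]]), 'view': array([[-8.44033016e-02, -9.96417765e-01, -5.26496356e-03,
         1.05454507e+01],
       [ 9.73689926e-01, -8.35982264e-02,  2.11988830e-01,
        -5.36716401e+02],
       [-2.11669578e-01,  1.27661152e-02,  9.77257907e-01,
        -1.47910392e+03],
       [ 0.00000000e+00,  0.00000000e+00,  0.00000000e+00,
         1.00000000e+00]])}
{'time_s': 0.1, 'joint_pos': array([-1.22996341e+00,  2.38761521e-01, -1.41613382e-02,  1.31918481e+00,
        3.16065663e-06,  1.57080264e+00]), 'dq': array([ 5.96165161e-04, -1.22743267e-05,  6.48554198e-04, -3.61526460e-04,
        1.20298482e-03, -1.09027457e-03]), 'tau': array([ 6.63905448e-04, -5.39719963e+01,  3.46998847e+01,  1.35280058e-02,
        6.78410902e-05,  1.17835052e-05]), 'position': array([ 175.44848895, -494.67368698,  404.12373748]), 'tool_rot': array([-3.09481176e+00, -5.32562427e-01,  3.44307299e-04]), 'contact_force': array([-0.69951125,  0.07639842,  0.55044422]), 'torque': array([-0.02602271,  0.04141208,  0.03100934]), 'gripper_force': 0.0, 'finger_gap': 85.45690997150633}
```

View pics/top0.png

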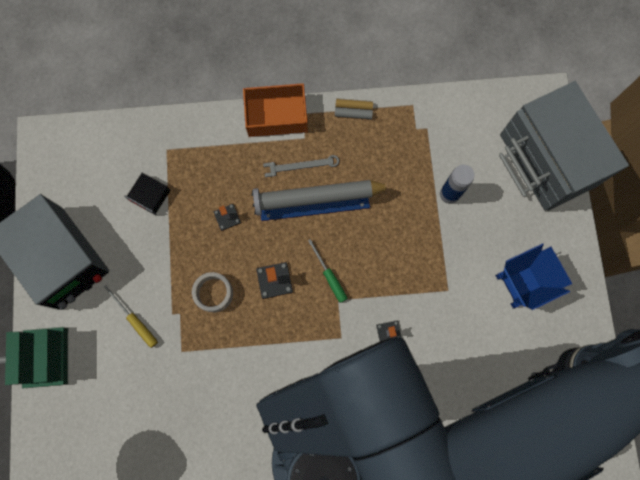

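View pics/scene0.png

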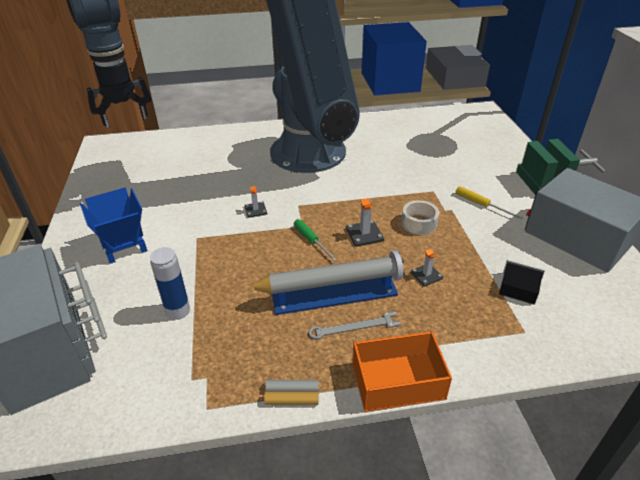

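The top view shows the barrel at about (315,196) with its flange to the left. The post with the large base is at (274,279), and the two small posts at (227,216) and (390,330) are decoys. I'll enlarge both areas next.

```bash
python3 - <<'E'
import cv2,numpy as np
t=cv2.imread("pics/top0.png")[170:305,230:410]; s=cv2.imread("pics/scene0.png")[190:320,240:440]
cv2.imwrite("pics/ct.png",cv2.resize(t,None,fx=4.4,fy=4.4,interpolation=cv2.INTER_CUBIC))
cv2.imwrite("pics/cs.png",cv2.resize(s,None,fx=4,fy=4,interpolation=cv2.INTER_CUBIC))
E
```

```text
(no output)
```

View pics/ct.png

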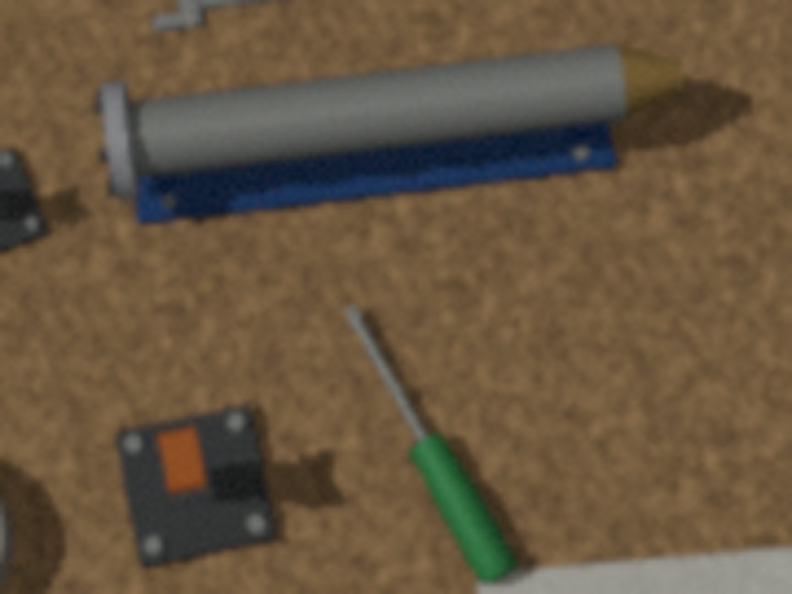

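View pics/cs.png

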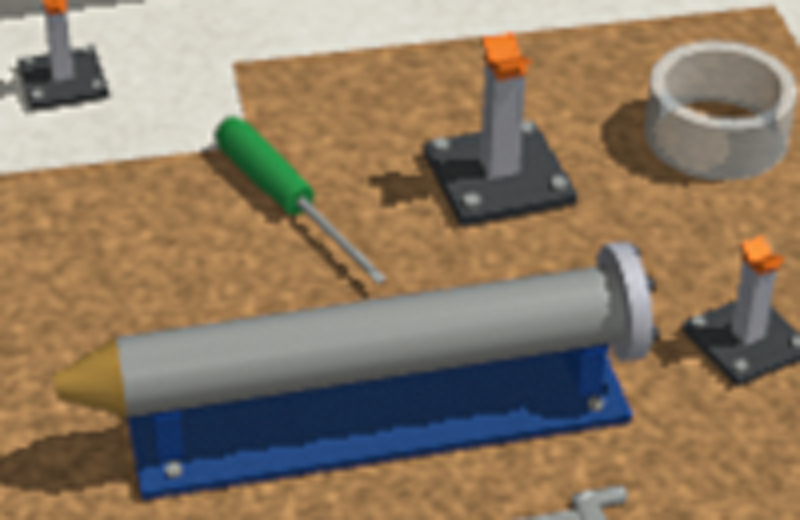

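The crops show the post's V at about (182,460) in the top crop, long side along image vertical. The tube runs from (140,136) to (622,80), and the cone tip is at (685,77). Next I'll convert these to world coordinates.

```bash
cat > h.py <<'E'
import numpy as np,cv2
from rig import *
def ray(n,p):
    c=get_calibration(n);K,V=c["mtx"],c["view"];R,t=V[:3,:3],V[:3,3]
    d=np.linalg.inv(K)@[p[0],p[1],1]; return -R.T@t, R.T@(d*[1,-1,-1])
def onz(n,p,z):
    C,d=ray(n,p);return C+d*(z-C[2])/d[2]
def tri(p,q):
    A,b=0,0
    for n,x in(("top",p),("scene",q)):
        C,d=ray(n,x);d=d/np.linalg.norm(d);M=np.eye(3)-np.outer(d,d);A=A+M;b=b+M@C
    return np.linalg.solve(A,b)
T=lambda x,y:((x+.5)/4.4-.5+230,(y+.5)/4.4-.5+170)
S=lambda x,y:((x+.5)/4-.5+240,(y+.5)/4-.5+190)
E
python3 - <<'E'
from h import *
np.set_printoptions(precision=1,suppress=True)
for n in("top","scene"):print(ray(n,(0,0))[0])
# tube edges
for n,P,z in(("top",[T(143,100),T(143,170),T(617,45),T(626,114),T(685,77)],65),("scene",[S(122,340),S(128,413),S(600,270),S(612,340),S(57,385)],65)):
    print(n,[onz(n,p,z) for p in P])
    m=onz(n,(np.add(P[0],P[1])/2),65),onz(n,np.add(P[2],P[3])/2,65);print(m, np.degrees(np.arctan2(*(m[1]-m[0])[:2])), np.linalg.norm(m[1]-m[0]))
print("tip tri",tri(T(685,77),S(57,385)))
P=[T(158,433),T(195,428),T(207,488),T(168,493)]
print("post V",[onz("top",p,108) for p in P],onz("top",np.mean(P,0),106))
B=[T(120,433),T(248,408),T(272,540),T(145,565)]
B=[onz("top",p,12) for p in B];print("base",B,np.mean(B,0))
B=[onz("scene",S(*p),12) for p in((425,148),(530,122),(577,195),(463,217))];print(B,np.mean(B,0))
print("scene V",onz("scene",S(505,52),106))
C=[onz("top",T(*p),10) for p in((140,222),(615,167))]; print("cradle near edge",C)
E
```

```text
[ 210.4  -15.5 1559.3]
[1444.9 -184.1  863. ]
top [array([657.2,  96.6,  65. ]), array([616. ,  99.3,  65. ]), array([ 666.5, -176.2,   65. ]), array([ 625.3, -177.1,   65. ]), array([ 644.2, -212.9,   65. ])]
(array([636.5,  97.9,  65. ]), array([ 645.8, -176.7,   65. ])) 178.059255487771 274.7439572288679
scene [array([ 619.1, -170.9,   65. ]), array([ 675.3, -172.5,   65. ]), array([609. , 105.9,  65. ]), array([665.9,  97.3,  65. ]), array([ 647.8, -208.8,   65. ])]
(array([ 647.7, -171.7,   65. ]), array([638. , 101.5,  65. ])) -2.0420706861510047 273.3838713590661
tip tri [ 645.  -211.    62.6]
post V [array([457.2,  97.4, 108. ]), array([458.2,  77.3, 108. ]), array([425.1,  73.2, 108. ]), array([424.2,  94.2, 108. ])] [441.5  85.7 106. ]
base [array([475.4, 126.7,  12. ]), array([483.7,  52.2,  12. ]), array([406.4,  44.2,  12. ]), array([398.3, 117.3,  12. ])] [440.9  85.1  12. ]
[array([418. ,  43.1,  12. ]), array([403.2, 117.8,  12. ]), array([482. , 129.5,  12. ]), array([490.3,  53. ,  12. ])] [448.4  85.8  12. ]
scene V [447.1  85.9 106. ]
cradle near edge [array([599.6, 107.3,  10. ]), array([ 608.9, -173.3,   10. ])]
```

Request:
send_rows --motion '[1.17,1.15,0,0,0,0.08,1,2.33,2.3,0,0,0,0.16,1,3.5,3.45,0,0,0,0.24,1,4.66,4.6,0,0,0,0.32,1,5.83,5.75,0,0,0,0.4,1,7,6.9,0,0,0,0.48,1,8.15,8.05,0,0,0,0.56,1,9.32,9.22,0,0,0,0.64,1]' --force 80

```text
time_s: 0.77
position: [409.4, -262.6, 404.6]
tool_rot: [-2.768, -1.485, 0.0]
contact_force: [0.6, -1.1, 0.1]
finger_gap: 85.8
gripper_force: 0.0
```

Request:
send_rows --motion '[1.17,1.15,0,0,0,0.08,1,2.33,2.3,0,0,0,0.16,1,3.5,3.45,0,0,0,0.24,1,4.66,4.6,0,0,0,0.32,1,5.83,5.75,0,0,0,0.4,1,7,6.9,0,0,0,0.48,1,8.15,8.05,0,0,0,0.56,1,9.32,9.22,0,0,0,0.625,1]'

```text
time_s: 1.43
position: [642.5, -32.0, 404.2]
tool_rot: [-2.177, -2.264, 0.001]
contact_force: [1.3, -1.0, -0.2]
finger_gap: 85.4
gripper_force: 0.0
```

Request:
send_rows --motion '[0,0,0,0,0,0,1,0,0,-1.2,0,0,0,1,0,0,-2.4,0,0,0,1,0,0,-3.6,0,0,0,1,0,0,-4.4,0,0,0,1,0,0,-4.4,0,0,0,1]'

```text
time_s: 1.93
position: [639.9, -33.7, 289.6]
tool_rot: [-2.178, -2.256, 0.009]
contact_force: [-0.7, 0.7, -0.5]
finger_gap: 85.0
gripper_force: 0.0
```

```bash
python3 - <<'E'
from h import *
np.set_printoptions(precision=3,suppress=True)
cv2.imwrite("pics/s1.png",cv2.resize(read_camera("scene")[170:350,220:460],None,fx=3.3,fy=3.3))
s=sense();print(s)
from scipy.spatial.transform import Rotation as R
print(R.from_rotvec(s["tool_rot"]).as_matrix())
E
```

```text
{'time_s': 1.9833, 'joint_pos': array([-0.053,  0.491,  0.08 ,  1.165, -0.   ,  1.483]), 'dq': array([-0.003, -0.038,  0.072,  0.033,  0.   , -0.001]), 'tau': array([  0.092, -68.721,  31.065,  -0.786,   0.002,   0.   ]), 'position': array([640.628, -33.761, 292.38 ]), 'tool_rot': array([-2.18 , -2.257,  0.005]), 'contact_force': array([ 0.789, -1.169,  0.849]), 'torque': array([0.007, 0.048, 0.003]), 'gripper_force': 0.0, 'finger_gap': 85.25082427149488}
[[-0.035  0.999 -0.005]
 [ 0.999  0.035  0.   ]
 [ 0.    -0.005 -1.   ]]
```

View pics/s1.png

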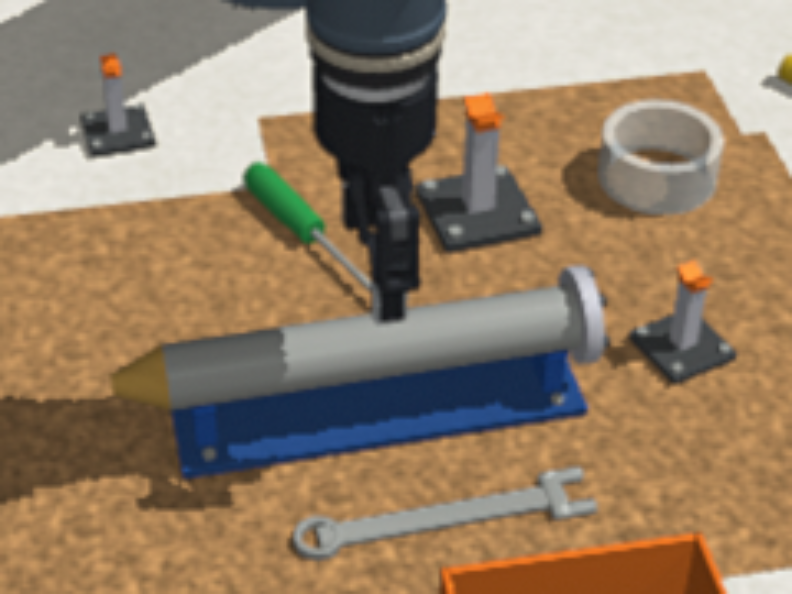

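The gripper straddles the tube near mid-length and is aligned with it. Next I descend, take a force baseline, then grip.

Request:
send_rows --motion '[0,0,-0.9,0,0,0,1,0,0,-1.8,0,0,0,1,0,0,-2.6,0,0,0,1,0,0,-3,0,0,0,1,0,0,-3,0,0,0,1,0,0,-3,0,0,0,1,0,0,-3,0,0,0,1,0,0,-3,0,0,0,1]'

```text
time_s: 2.65
position: [642.1, -33.8, 221.4]
tool_rot: [2.181, 2.259, 0.003]
contact_force: [-0.1, 1.3, -0.2]
finger_gap: 85.3
gripper_force: 0.0
```

```bash
cat >> h.py <<'E'
np.set_printoptions(precision=3,suppress=True)
def avg(k=10):
    a=[]
    for _ in range(k):
        read_camera("top");s=sense();a.append(np.r_[s["position"],s["contact_force"],s["torque"],s["gripper_force"],s["finger_gap"]])
    a=np.array(a);print(s["time_s"],a.mean(0),"sd",a.std(0));return a.mean(0)
E
python3 -c "
from h import *
np.save('base.npy',avg())"
```

```text
3.15 [641.626 -33.786 220.263  -0.069  -0.004  -0.326   0.016   0.009   0.008
   0.     85.367] sd [0.183 0.018 0.509 0.421 0.257 0.46  0.035 0.024 0.019 0.    0.217]
```

Request:
send_rows --motion '[0,0,0,0,0,0,-0.2,0,0,0,0,0,0,-0.2,0,0,0,0,0,0,-0.2,0,0,0,0,0,0,-0.2,0,0,0,0,0,0,-0.2,0,0,0,0,0,0,-0.2,0,0,0,0,0,0,-0.2,0,0,0,0,0,0,-0.2]' --force 60

```text
time_s: 3.82
position: [641.5, -33.8, 220.0]
tool_rot: [2.182, 2.26, 0.0]
contact_force: [-1.2, 0.0, 4.1]
finger_gap: 42.4
gripper_force: 60.6
```

```bash
python3 -c "
from h import *
avg(6)"
```

```text
4.1167 [641.484 -33.776 219.939  -1.446  -0.217   5.779   0.028   0.303   0.028
  60.653  42.497] sd [0.012 0.015 0.012 0.423 0.427 0.168 0.039 0.011 0.029 0.002 0.158]
```

Request:
send_rows --motion '[0,0,0.05,0,0,0,-0.2,0,0,0.1,0,0,0,-0.2,0,0,0.15,0,0,0,-0.2,0,0,0.2,0,0,0,-0.2,0,0,0.2,0,0,0,-0.2,0,0,0.2,0,0,0,-0.2]'

```text
time_s: 4.62
position: [641.4, -33.8, 224.4]
tool_rot: [-2.182, -2.26, 0.001]
contact_force: [1.2, -0.2, -7.4]
finger_gap: 42.6
gripper_force: 61.5
```

```bash
python3 -c "
from h import *
avg(8)-np.load('base.npy')
cv2.imwrite('pics/s2.png',cv2.resize(read_camera('scene')[220:330,230:430],None,fx=4,fy=4))"
```

```text
5.0167 [641.43  -33.782 224.558  -0.1     0.081  -6.08   -0.049  -0.019  -0.011
  61.505  42.33 ] sd [0.017 0.011 0.071 0.273 0.333 0.423 0.023 0.024 0.032 0.    0.206]
```

View pics/s2.png

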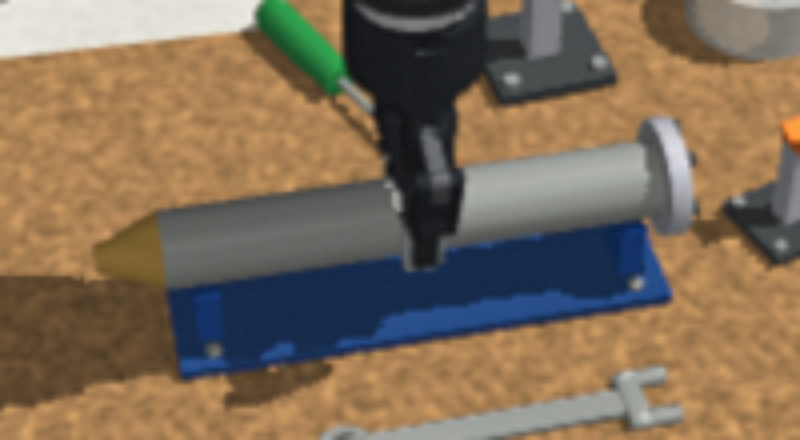

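The crop shows the tube apparently still parallel to the cradle. I'll lift a bit more and measure tilt numerically from the cone and flange positions.

Request:
send_rows --motion '[0,0,0.05,0,0,0,-0.2,0,0,0.1,0,0,0,-0.2,0,0,0.15,0,0,0,-0.2,0,0,0.2,0,0,0,-0.2,0,0,0.2,0,0,0,-0.2,0,0,0.2,0,0,0,-0.2]'

```text
time_s: 5.57
position: [641.5, -33.8, 229.8]
tool_rot: [2.182, 2.26, 0.0]
contact_force: [-0.2, -0.7, -5.4]
finger_gap: 42.1
gripper_force: 61.5
```

```bash
cat >> h.py <<'E'
def edges(im,cols):
    # top and bottom rows of the tube (low saturation) in columns, scene view
    hsv=cv2.cvtColor(cv2.GaussianBlur(im,(3,3),0),cv2.COLOR_BGR2HSV); out=[]
    for c in cols:
        m=(hsv[235:310,c,1]<60).astype(np.uint8); 
        n,l,st,_=cv2.connectedComponentsWithStats(m[:,None]);i=1+st[1:,4].argmax()
        out.append((c,235+st[i,1],235+st[i,1]+st[i,3]))
    return np.array(out)
def tilt(im):
    for cols in (range(276,318),range(350,386)):
        e=edges(im,cols); print(np.polyfit(e[:,0]-np.mean(cols),e[:,1:],1).round(3).tolist(),end=" ")
    print()
E
python3 -c "
from h import *
m=avg(14)-np.load('base.npy');print(m[3:9], m[6]/m[5]*1000)
im=read_camera('scene');cv2.imwrite('pics/s3.png',im)
tilt(cv2.imread('pics/scene0.png'));tilt(im)
print(sense()['time_s'])"
```

```text
6.2667 [641.451 -33.786 229.646  -0.163   0.104  -6.271  -0.05    0.001  -0.011
  61.537  42.364] sd [0.014 0.014 0.042 0.414 0.505 0.519 0.024 0.029 0.028 0.    0.156]
[-0.094  0.108 -5.945 -0.066 -0.008 -0.019] 11.186181183983432
[[-0.144, -0.148], [270.333, 290.238]] [[-0.148, -0.15], [259.917, 279.417]] 
[[-0.138, -0.147], [267.476, 287.0]] [[-0.143, -0.132], [256.833, 276.278]] 
6.3167
```

The barrel is fully lifted and level, with about 6 N of weight. The moment puts the balance point about 11 mm toward +y. I'll set it back, regrip 11 mm further along, and measure again to confirm sign and value.

Request:
send_rows --motion '[0,0,-0.1,0,0,0,-0.2,0,0,-0.2,0,0,0,-0.2,0,0,-0.3,0,0,0,-0.2,0,0,-0.38,0,0,0,-0.2,0,0,-0.38,0,0,0,-0.2,0,0,-0.38,0,0,0,1,0,0,-0.38,0,0,0,1,0,0,-0.38,0,0,0,1]'

```text
time_s: 6.98
position: [641.8, -33.8, 220.8]
tool_rot: [2.182, 2.259, 0.001]
contact_force: [-0.0, -0.3, 0.4]
finger_gap: 76.7
gripper_force: 0.0
```

Request:
send_rows --motion '[0,0,0,0,0,0,1,0,0,0,0,0,0,1,0,0.2,0,0,0,0,1,-0.02,0.44,0,0,0,0,1,-0.02,0.44,0,0,0,0,1,-0.02,0.44,0,0,0,0,1,-0.02,0.44,0,0,0,0,1]'

```text
time_s: 7.57
position: [641.0, -22.5, 220.2]
tool_rot: [-2.182, -2.26, 0.0]
contact_force: [-1.5, 0.6, -0.7]
finger_gap: 85.4
gripper_force: 0.0
```

```bash
python3 -c "
from h import *
np.save('base2.npy',avg(22))"
```

```text
8.6667 [640.966 -22.821 220.17   -0.034  -0.026   0.05    0.007   0.001   0.004
   0.     85.409] sd [0.01  0.058 0.013 0.508 0.596 0.431 0.024 0.032 0.034 0.    0.193]
```

Request:
send_rows --motion '[0,0,0,0,0,0,-0.2,0,0,0,0,0,0,-0.2,0,0,0,0,0,0,-0.2,0,0,0,0,0,0,-0.2,0,0,0,0,0,0,-0.2,0,0,0,0,0,0,-0.2,0,0,0,0,0,0,-0.2,0,0,0,0,0,0,-0.2]'

```text
time_s: 9.33
position: [641.0, -22.8, 220.5]
tool_rot: [2.182, 2.26, 0.0]
contact_force: [-1.0, 0.5, 5.3]
finger_gap: 42.8
gripper_force: 60.6
```

Request:
send_rows --motion '[0,0,0.05,0,0,0,-0.2,0,0,0.1,0,0,0,-0.2,0,0,0.15,0,0,0,-0.2,0,0,0.25,0,0,0,-0.2,0,0,0.35,0,0,0,-0.2,0,0,0.4,0,0,0,-0.2,0,0,0.4,0,0,0,-0.2,0,0,0.4,0,0,0,-0.2]'

```text
time_s: 10.0
position: [641.0, -22.8, 230.3]
tool_rot: [2.182, 2.26, 0.0]
contact_force: [-0.0, -0.8, -5.9]
finger_gap: 42.0
gripper_force: 61.5
```

```bash
python3 -c "
from h import *
m=avg(26)-np.load('base2.npy');print(m[3:9], m[6]/m[5]*1000)
im=read_camera('scene');cv2.imwrite('pics/s4.png',im)
tilt(im)
print(sense()['time_s'])"
```

```text
11.3 [640.952 -22.785 230.146   0.037  -0.108  -6.31    0.021   0.006  -0.002
  61.538  42.351] sd [0.022 0.012 0.042 0.51  0.415 0.573 0.03  0.031 0.034 0.    0.201]
[ 0.071 -0.082 -6.36   0.014  0.005 -0.006] -2.2583316050109916
[[-0.145, -0.147], [267.714, 287.119]] [[-0.154, -0.137], [256.75, 276.167]] 
11.35
```

Both measurements agree: the balance point is at world y ≈ −24.3, about 1.5 mm toward −y from the grip. Next I lift, carry it over the post and yaw +5°.

Request:
send_rows --motion '[0,0,0.2,0,0,0,-0.2,0,0,0.6,0,0,0,-0.2,0,0,1.2,0,0,0,-0.2,0,0,1.8,0,0,0,-0.2,0,0,2.4,0,0,0,-0.2,0,0,3,0,0,0,-0.2,0,0,3.4,0,0,0,-0.2,0,0,3.5,0,0,0,-0.2]'

```text
time_s: 12.02
position: [641.4, -22.8, 320.5]
tool_rot: [2.18, 2.258, 0.004]
contact_force: [1.4, -0.3, -5.4]
finger_gap: 42.5
gripper_force: 61.9
```

Request:
send_rows --motion '[-0.2,0.1,0,0,0,0.01,-0.2,-0.6,0.3,0,0,0,0.02,-0.2,-1.2,0.65,0,0,0,0.03,-0.2,-1.8,1,0,0,0,0.04,-0.2,-2.4,1.35,0,0,0,0.05,-0.2,-3,1.7,0,0,0,0.06,-0.2,-3.6,2,0,0,0,0.07,-0.2,-4,2.2,0,0,0,0.08,-0.2]'

```text
time_s: 12.68
position: [538.9, 32.9, 316.8]
tool_rot: [-2.087, -2.345, 0.003]
contact_force: [-0.4, 0.3, -5.0]
finger_gap: 42.2
gripper_force: 62.1
```

Request:
send_rows --motion '[-0.5,0.3,0,0,0,0,-0.2,-1,0.6,0,0,0,0,-0.2,-1.6,0.9,0,0,0,0,-0.2,-2.2,1.25,0,0,0,0,-0.2,-2.8,1.6,0,0,0,0,-0.2,-3.4,1.95,0,0,0,0,-0.2,-3.8,2.15,0,0,0,0,-0.2,-3.88,2.19,0,0,0,0,-0.2]'

```text
time_s: 13.35
position: [442.1, 87.5, 317.4]
tool_rot: [-2.088, -2.346, 0.002]
contact_force: [-1.3, -0.7, -6.2]
finger_gap: 42.6
gripper_force: 62.2
```

```bash
python3 -c "
from h import *
t=read_camera('top');im=read_camera('scene')
a=cv2.resize(t[190:340,190:390],(800,600),interpolation=cv2.INTER_CUBIC);b=cv2.resize(im[150:300,260:460],(800,600),interpolation=cv2.INTER_CUBIC)
cv2.imwrite('pics/t5.png',a);cv2.imwrite('pics/s5.png',b)
avg(4)"
```

```text
13.65 [444.554  86.82  317.714  -0.142   0.539  -6.227   0.031  -0.027   0.003
  62.16   42.308] sd [0.131 0.092 0.069 0.603 0.403 0.311 0.034 0.016 0.015 0.    0.075]
```

View pics/s5.png

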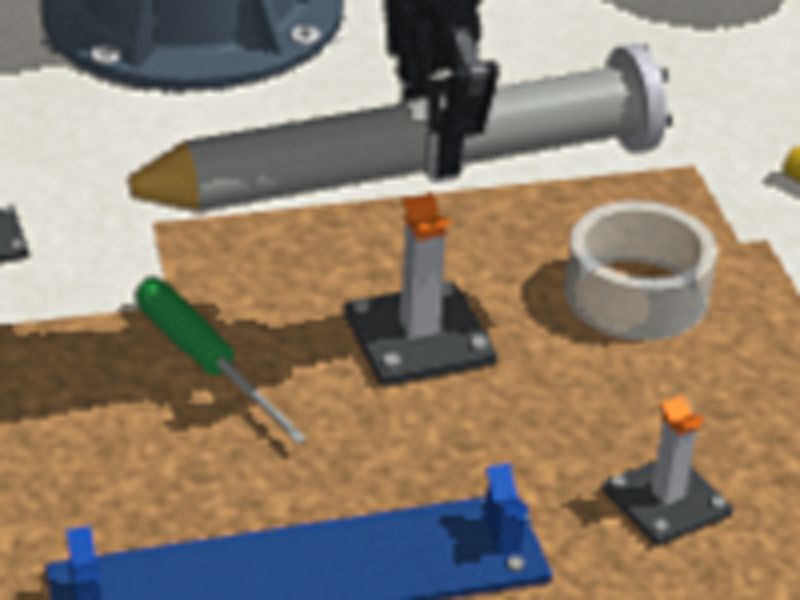

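The scene crop shows the barrel hanging level over the orange V at (425,215), with the near fingertip at (446,178). I'll check the relative offset numerically.

```bash
python3 -c "
from h import *
c=get_calibration('scene');K,V=c['mtx'],c['view']
def pr(p):
    q=V[:3,:3]@p+V[:3,3];q=q*[1,-1,-1];u=K@q/q[2];return ((u[:2]-[260,150])+.5)*4-.5
for p in ([444,85.8,106],[447,85.8,106],[444.5+22*.9925,86.8+22*.12,317.7-173],[444.5+33*.9925,86.8+33*.12,317.7-173]):print(p,pr(np.array(p)))
# predicted cone tip / junction from barrel (origin 12.0mm to -y... grip at barrel y ~ +11)
u=np.array([-.122,.9925,0]);g=np.array([444.5,86.8,162.6])
for y in(-176,-140,158):print(y,pr(g+u*(y-11)))
"
```

```text
[444, 85.8, 106] [423.668 209.159]
[447, 85.8, 106] [424.77  211.968]
[466.335, 89.44, 144.7] [440.96  178.294]
[477.2525, 90.75999999999999, 144.7] [447.391 188.476]
-176 [129.984 187.139]
-140 [189.197 176.64 ]
158 [652.46   94.501]
```

Relative offsets agree to about 1 mm. Lowering.

Request:
send_rows --motion '[0,0,-0.2,0,0,0,-0.2,0,0,-0.5,0,0,0,-0.2,0,0,-0.8,0,0,0,-0.2,0,0,-1.1,0,0,0,-0.2,0,0,-1.25,0,0,0,-0.2,0,0,-1.3,0,0,0,-0.2,0,0,-1.3,0,0,0,-0.2]'

```text
time_s: 14.23
position: [443.8, 86.9, 284.6]
tool_rot: [-2.09, -2.345, 0.001]
contact_force: [0.5, 0.7, -6.0]
finger_gap: 42.2
gripper_force: 62.1
```

Request:
send_rows --motion '[0,0,-0.03,0,0,0,-0.2,0,0,-0.06,0,0,0,-0.2,0,0,-0.09,0,0,0,-0.2,0,0,-0.12,0,0,0,-0.2,0,0,-0.12,0,0,0,-0.2]'

```text
time_s: 14.65
position: [444.0, 87.0, 282.2]
tool_rot: [2.09, 2.345, 0.0]
contact_force: [0.3, -0.3, -5.8]
finger_gap: 42.5
gripper_force: 62.1
```

```bash
python3 -c "
from h import *
avg(6)"
```

```text
14.95 [443.979  86.975 282.228   0.157   0.034  -6.568   0.031   0.011   0.007
  62.104  42.234] sd [0.017 0.01  0.015 0.44  0.736 0.275 0.017 0.019 0.022 0.    0.158]
```

Request:
send_rows --motion '[0,0.02,-0.02,0,0,0,-0.2,0,0.04,-0.04,0,0,0,-0.2,0,0.04,-0.06,0,0,0,-0.2,0,0.04,-0.08,0,0,0,-0.2,0,0.04,-0.08,0,0,0,-0.2,0,0.04,-0.08,0,0,0,-0.2]'

```text
time_s: 15.45
position: [444.0, 88.0, 280.5]
tool_rot: [2.09, 2.345, 0.001]
contact_force: [-2.2, -0.5, 1.3]
finger_gap: 42.2
gripper_force: 63.1
```

```bash
python3 -c "
from h import *
avg(6)"
```

```text
15.75 [443.988  88.008 280.486  -2.674   0.58    3.998   0.139   0.497   0.011
  63.157  42.396] sd [0.012 0.014 0.023 0.644 0.433 0.921 0.02  0.047 0.013 0.03  0.117]
```

Request:
send_rows --motion '[-0.03,0,0,0,0,0,-0.2,-0.05,0,0.01,0,0,0,-0.2,-0.05,0,0.01,0,0,0,-0.2]' --force 20

```text
time_s: 16.0
position: [443.3, 88.0, 280.5]
tool_rot: [2.089, 2.345, 0.001]
contact_force: [2.7, 0.8, -1.8]
finger_gap: 42.4
gripper_force: 62.6
```

```bash
python3 -c "
from h import *
avg(6)
cv2.imwrite('pics/s6.png',read_camera('scene'))"
```

```text
16.3 [443.253  88.002 280.486   4.618   0.785  -2.422   0.101  -0.909   0.015
  62.582  42.387] sd [0.023 0.011 0.015 0.881 0.38  0.301 0.041 0.147 0.023 0.004 0.205]
```

Request:
send_rows --motion '[0,0,0,0,0,0,0.08,0,0,0,0,0,0,0.1]'

```text
time_s: 16.52
position: [442.3, 87.9, 280.3]
tool_rot: [-2.09, -2.345, 0.001]
contact_force: [0.9, 0.0, 1.0]
finger_gap: 47.0
gripper_force: 0.5
```

```bash
python3 -c "
from h import *
im=read_camera('scene');cv2.imwrite('pics/s7.png',im)
avg(3)
a=cv2.imread('pics/s6.png')
for i in (a,im,read_camera('scene')):
    h=cv2.cvtColor(i,cv2.COLOR_BGR2HSV)[150:240,260:320];m=(h[...,0]>12)&(h[...,0]<28)&(h[...,1]>110)
    n,l,st,c=cv2.connectedComponentsWithStats(m.astype(np.uint8));print(st[1:].tolist()[:4],c[1:5].tolist())
"
```

```text
16.7167 [442.35   87.906 280.334   0.182   0.076  -0.275   0.006  -0.002   0.003
   0.021  46.774] sd [0.021 0.003 0.002 0.346 0.441 0.305 0.015 0.053 0.014 0.03  0.277]
[[34, 49, 26, 41, 444], [0, 78, 48, 12, 430]] [[48.49324324324324, 66.60135135135135], [22.058139534883722, 84.57906976744187]]
[[34, 49, 26, 41, 438], [0, 78, 48, 12, 431]] [[48.47716894977169, 66.76027397260275], [22.013921113689094, 84.5707656612529]]
[[34, 49, 26, 41, 438], [0, 78, 48, 12, 431]] [[48.47716894977169, 66.76027397260275], [22.013921113689094, 84.5707656612529]]
```

The barrel rests on its own and nothing moved in the image. I'll open fully and retreat upward.

Request:
send_rows --motion '[0,0,0,0,0,0,0.25,0,0,0,0,0,0,0.5,0,0,0,0,0,0,0.8,0,0,0,0,0,0,1,0,0,0,0,0,0,1,0,0,0,0,0,0,1]'

```text
time_s: 17.27
position: [442.7, 88.0, 280.4]
tool_rot: [-2.09, -2.345, 0.0]
contact_force: [0.2, 0.3, -0.3]
finger_gap: 85.2
gripper_force: 0.0
```

Request:
send_rows --motion '[0,0,0.4,0,0,0,1,0,0,1,0,0,0,1,0,0,1.6,0,0,0,1,0,0,2.4,0,0,0,1,0,0,3.2,0,0,0,1,0,0,4,0,0,0,1,0,0,4,0,0,0,1,0,0,4,0,0,0,1]'

```text
time_s: 17.93
position: [443.0, 88.0, 381.2]
tool_rot: [2.089, 2.345, 0.003]
contact_force: [0.6, 0.1, 0.0]
finger_gap: 85.3
gripper_force: 0.0
```

```bash
python3 -c "
from h import *
avg(3)
im=read_camera('scene');cv2.imwrite('pics/s8.png',cv2.resize(im[150:300,260:460],(800,600),interpolation=cv2.INTER_CUBIC))"
```

```text
18.0833 [442.534  87.925 379.838  -0.014  -0.166   0.204  -0.002  -0.018  -0.013
   0.     85.527] sd [0.109 0.013 0.306 0.209 0.458 0.577 0.024 0.01  0.021 0.    0.186]
```

View pics/s8.png

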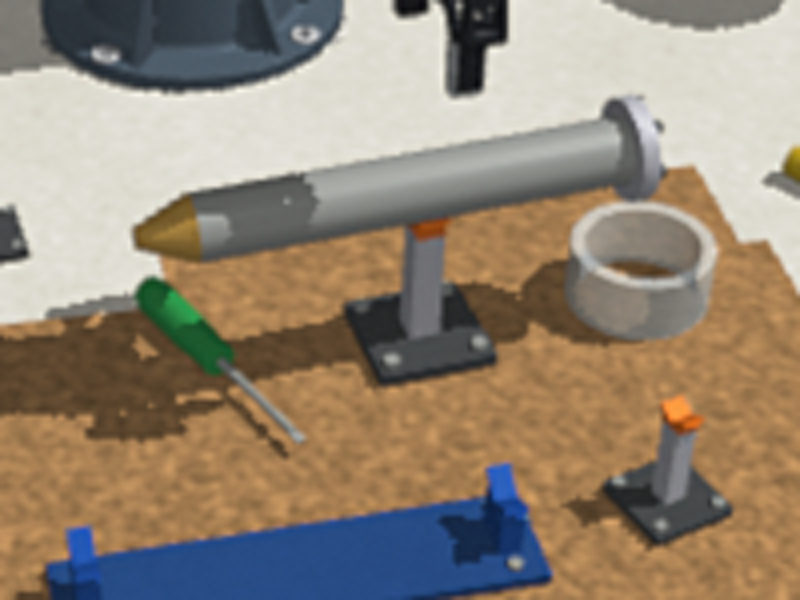

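The barrel lies level on the V at about (428,225) with the gripper well clear above it, so I'm handing in.

```bash
python3 -c "
from rig import *
print(hand_in())"
```

```text
the job is handed in; nothing more can be done
None
```

I handed the job in at about 18 s: the last picture shows the barrel balanced level and released in the V of the orange-topped post, with the gripper clear. The hand-in call returned no verdict.

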